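# Free-running check on a roller-top parcel scale

### The arm

A 6-joint arm with a two-finger parallel gripper is mounted at the origin on a cart in front of the work surface, level with it; the furniture and walls round the work are solid. World frame = base frame: x ahead of the robot, y to its left, z up, the work surface at z = 0. Lengths are in m, angles in rad, forces in N, time in s.
With the tool pointing down it reaches from about 0.35 to 0.775 m from the base axis. Payload 5.5 kg.
Tool frame: the origin (TCP) lies at the very end of the fingers, on their centre line; the grasp point (between the pads) lies 19 mm behind it; z points along the fingers, y is the line along which they close (so a half turn about z gives the same grasp; the last joint's range is limited). The gripper opens to 85 mm and grips with 20 to 120 N. Pads are 22 mm wide; open, the fingers measure 114 mm over their backs; the gripper's body (76 mm by 85 mm) begins 54 mm behind the grasp point. The pads swing forward as they close: fully open they stand 13 mm farther back than shut.
Start: joints at [1.166, 0.313, 0.046, 1.304, 0, 1.431], TCP at [0.151, 0.555, 0.231] pointing down, gripper open.
Joint ranges: [-2.76, 2.76], [-0.86, 1.69], [-1.03, 1.26], [-2.2, 2.34], [-1.47, 1.5], [-3.14, 3.14]. Speed limits (rad/s): [2.57, 2.57, 3.14, 3.14, 3.14, 3.14].

### API

Orientations are given as a unit quaternion [w, x, y, z].
In Python, from workcell import env, cams, ticket, spotter gives the robot as it stands.
- The arm moves only by the tool jog_arm, never from a script. Its argument "increments" is a list that holds one entry, the list of rows, each a list of 7 numbers: the shift along the tool's x, y, z in units of 0.25 m (1.0 is 0.25 m), then the turn, a rotation vector about the tool's x, y, z in units of 180 degrees (1.0 is 180 degrees), then the closure in counts, from 0 (fully open) to 255 (shut). A call has 1 to 20 rows; each row shifts and turns the commanded pose from where the row before left it, along the tool's axes as they then stand; what a row does not reach is not made up. A row lasts 1/10 s, in which the tool goes at most 50 mm and 8.59 degrees, less where a joint would pass 70% of its speed; a pose out of reach is approached as far as the arm can. A call with a number of a shift or a turn outside -1 to 1 is refused whole. A call with a gripper value outside its range is refused whole. The fingers move at their own pace and stop on an object; "force" is the grip in N (left out, the last holds). Time passes only in rows, so rows that do not move let the fingers close. It gives the time, the measured TCP pose, the force, the opening and the grip force at its end, in the units of the state.
- env.get_state(): the state, without advancing time (a new reading comes with each control period).
- cams.read_camera(name): name is "scene" or "side" or "wrist"; returns a dict with "pixels" (384x512x3 uint8, red, green, blue), "fx", "fy", "cx", "cy" (pixels), "k1" (the pictures are not rectified: a ray, as slopes to the right and down, at radius r is drawn at 1 + k1 r^2 times it, then the intrinsics apply), "xyz" and "attitude" of the camera in the world; the wrist camera has in their place "mount" (4x4, takes a point from camera to tool coordinates, whose origin is the TCP and whose axes are the flange's). Camera axes: x right, y down, z forward; pixel columns grow to the right and rows downward; lengths in m; the calibration is good to about 2 mm. A picture is of the moment at which its call begins: read the wrist's pose just before it. There is no depth.
- ticket.hand_in(): hands the job in; it is judged then, once.
Trained networks look in the newest picture that a camera, given by its name, has taken for a name from the list of things; names that differ only in an ending like _2 or _b are one class to them, and where a whole thing is asked for, a point or a joint stands for the part that bears it (a point fixed in the world has none). Each returns a list of dicts, best first, with "conf" (0 to 1); they miss things now and then, are a little off and sometimes report something else, mostly with a low value. They report only what shows in the picture. A call takes as long as a camera call.
- spotter.find_in(target, camera): "uv" ([column, row] in pixels, amid what is visible of it).
- spotter.cut_out(target, camera): "region" (384x512 bool, what is visible of it) and "uv" ([column, row] in pixels, amid what is visible of it).
- spotter.landmark_of(target, camera): "uv" ([column, row] in pixels: a listed point, or the origin of a listed thing).
The state is a dict: "clock": time; "joint_pos": joint angles; "qvel": joint speeds; "tau": joint torques, N m; "tcp_pos": TCP position; "orientation": TCP orientation; "wrist_force": force on the tool from outside, world axes, zero at the start; "ft_torque": the same for the moment, N m; "finger_gap": finger opening in m; "grip_force": force on a finger pad.
Only numpy, scipy, OpenCV 4.12 (cv2) and the standard library are available. Lean on these libraries where they do the work, as an engineer would, in place of code of your own. Each camera call takes 0.05 s, during which the arm holds its last target. There are 200 camera calls.

### The job

The roller deck of the parcel scale has just been cleaned of label gum. Push its yellow parcel stop down flat, outward and off the end of the deck, then run the closed fingertips lightly along the whole row of rollers in one stroke towards the stop, from the roller farthest from it to the one next to it, so that every roller is made to turn. Use touch only: press gently so that the scale is not overloaded, do not lift or shift the scale, and leave the bottle, brush and label roll alone.

Things in the scene. Friction and masses are not known exactly. Their poses are not given: they have to be found in the camera images.
- scale: grey roller-top bench scale, 6 kg, loose on rubber feet; footprint 120 mm (x) by 186 mm (y), plus a sloping display console up to 60 mm high that reaches out to x = -123 mm. Origin: centre of its underside, on the bench. z is up; y runs along the row of rollers, from the first roller to the stop; x runs along the axles, away from the console.
- first_roller_top (a point): top of the first roller, half-way along it: the roller farthest from the stop. The five rollers, 24 mm thick and 78 mm long, have their axles along the scale's x at its y = -60, -30, 0, 30, 60 mm; unloaded, their tops stand at z = 78 mm of the scale. Side rails at x = -51 to -44 and 44 to 51 mm reach up to z = 72 mm
- last_roller_top (a point): top of the last roller, half-way along it: the roller next to the stop
- stop_edge (a point): middle of the free edge of the parcel stop, a yellow plate 68 mm wide (along the scale's x), 4 mm thick and 46 mm from hinge to free edge, hinged at y = 87 mm, z = 70 mm of the scale with its hinge axis along the scale's x. Its z axis points from the hinge to the free edge
- stop (a joint): angle of the parcel stop (rad): 0 upright behind the last roller, 1.57 folded down level, outward along the scale's y (its upper face then about 6 mm below the roller tops), 1.6 its end stop. A stiff hinge: it stays where it is left and takes about 1 N at the free edge
- deck (a joint): how far the weighing deck, with rollers and stop, is pressed down (m): 0 unloaded; the first 1.5 N do not move it, then it sinks 1 mm for every 3 N and springs back up. More than 0.006 (about 20 N) overloads the scale
- roller_1 (a joint): turn of roller 1 of 5, counted from the end away from the stop (rad): 0 at the start, grows as the roller's top is dragged towards the stop; it turns very easily and stays where it comes to rest
- roller_2 (a joint): turn of roller 2 of 5, counted from the end away from the stop (rad): 0 at the start, grows as the roller's top is dragged towards the stop; it turns very easily and stays where it comes to rest
- roller_3 (a joint): turn of roller 3 of 5, counted from the end away from the stop (rad): 0 at the start, grows as the roller's top is dragged towards the stop; it turns very easily and stays where it comes to rest
- roller_4 (a joint): turn of roller 4 of 5, counted from the end away from the stop (rad): 0 at the start, grows as the roller's top is dragged towards the stop; it turns very easily and stays where it comes to rest
- roller_5 (a joint): turn of roller 5 of 5, counted from the end away from the stop (rad): 0 at the start, grows as the roller's top is dragged towards the stop; it turns very easily and stays where it comes to rest
- bottle: white dropper bottle with a red tip, 43 mm across, 126 mm tall, standing on the bench beyond the scale; origin at the centre of its underside; leave it alone
- brush: cleaning brush with a wooden handle, 24 x 159 x 10 mm, lying on the bench beyond the scale; origin at the centre of its underside, its y along the handle; leave it alone
- label_roll: white roll of labels, 66 mm across, 51 mm tall, standing on the bench beyond the scale; origin at the centre of its underside; leave it alone

How it is judged:
On the way, in this order (a step that is already met when the one before it is completed fails the run):
1. the parcel stop is folded down flat (value of joint stop above 1.4 rad), for 0.1 s.
2. then the first roller has been turned towards the stop (value of joint roller_1 above 0.5 rad), for 0.05 s.
3. then the stroke has turned the fourth roller (value of joint roller_4 above 0.5 rad), for 0.05 s.
At the end, for the whole second after the job is handed in: The stop lies flat (past 1.4 rad), each of the five rollers has been turned towards the stop by over 0.5 rad, the deck is unloaded (within 1 mm of rest), the scale stands level within 20 mm of where it stood, and bottle, brush and label roll are within 25 mm of where they were (value of joint stop above 1.4 rad and value of joint each of roller_1, roller_2, roller_3, roller_4, roller_5 above 0.5 rad and value of joint deck below 0.001 m and distance of scale from where it was at the start of the episode below 0.02 m and angle between scale's own z axis and vertical below 0.03 rad and linear speed of scale below 0.02 m/s and not (distance of bottle from where it was at the start of the episode above 0.025 m) and not (distance of brush from where it was at the start of the episode above 0.025 m) and not (distance of label_roll from where it was at the start of the episode above 0.025 m)); the robot touches nothing.
It fails at once if the scale is overloaded (deck pressed down more than 6 mm) (value of joint deck above 0.006 m).
It fails at once if the scale is lifted or shifted by more than 20 mm (distance of scale from where it was at the start of the episode above 0.02 m or height (world z) of scale above 0.008 m).
It fails at once if the bottle, the brush or the label roll is moved by more than 25 mm or lifted (distance of any of bottle, brush, label_roll from where it was at the start of the episode above 0.025 m or height (world z) of any of bottle, brush, label_roll above 0.012 m).
It also fails if it takes over 46 s, if anything falls off the work surface, if the arm or the gripper's body presses on something with over 40 N, if the wrist force passes 120 N, or if a joint passes its speed limit or range.

## Working session

There is one attempt and no reset: what is moved stays moved. The work goes in short steps, Python scripts to look and compute and a tool call to move; the robot and the scene stay as the last step left them, time stands still between calls to the robot, and variables do not carry over. Pictures are saved under pics/ and viewed, at most 10 in all, crops included, and the job is handed in when it is done.

Besides the shell and the picture viewer there is one more tool, called after "Request:" as name(argument=value, ...) on one line, values as JSON. jog_arm: Moves the arm, as the interface text tells. Shifts and turns lie within -1 to 1; 1 stands for 0.25 m of shift or 180 degrees of turn. Its arguments: {"type":"object","properties":{"increments":{"type":"array"},"force":{"type":"number"}},"required":["increments"]}

```bash
mkdir -p pics
cat > h.py <<'E'
import numpy as np, cv2
from scipy.spatial.transform import Rotation as R
from workcell import env, cams, ticket, spotter
def rot(q): q=np.array(q); return R.from_quat(q[[1,2,3,0]]).as_matrix()
def pose(c):
    if 'mount' in c:
        s=env.get_state(); M=np.array(c['mount']); Rt=rot(s['orientation'])
        return Rt@M[:3,:3], Rt@M[:3,3]+np.array(s['tcp_pos'])
    a=np.array(c['attitude']); 
    return (rot(a) if a.size==4 else a.reshape(3,3)), np.array(c['xyz'])
def ray(c,uv):
    K=np.array([[c['fx'],0,c['cx']],[0,c['fy'],c['cy']],[0,0,1.]])
    p=cv2.undistortPoints(np.array([[uv]],float),K,np.array([c['k1'],0,0,0.]))[0,0]
    Rc,t=pose(c); d=Rc@np.array([p[0],p[1],1]); return t,d/np.linalg.norm(d)
def onz(c,uv,z): t,d=ray(c,uv); return t+d*(z-t[2])/d[2]
def tri(rs):
    A=sum(np.eye(3)-np.outer(d,d) for t,d in rs); b=sum((np.eye(3)-np.outer(d,d))@t for t,d in rs)
    return np.linalg.solve(A,b)
E
cat > look.py <<'E'
from h import *
import sys
np.set_printoptions(precision=4,suppress=True)
tag=sys.argv[1]
C={}
names=["scale","first_roller_top","last_roller_top","stop_edge","bottle","brush","label_roll"]
rs={n:[] for n in names}
Z={"scale":0,"first_roller_top":.078,"last_roller_top":.078,"stop_edge":.116,"bottle":0,"brush":0,"label_roll":0}
for cam in ["scene","side","wrist"]:
    c=cams.read_camera(cam); cv2.imwrite(f"pics/{tag}_{cam}.png",cv2.cvtColor(c["pixels"],cv2.COLOR_RGB2BGR))
    for n in names:
        L=spotter.landmark_of(n,cam)
        if L:
            b=L[0]; print(cam,n,round(b["conf"],2),np.round(b["uv"],1),onz(c,b["uv"],Z[n]))
            if b["conf"]>.4: rs[n].append(ray(c,b["uv"]))
for n in names:
    if len(rs[n])>1: print("TRI",n,tri(rs[n]))
s=env.get_state(); print(s["clock"],s["tcp_pos"],s["orientation"],s["wrist_force"],s["finger_gap"])
E
python3 look.py a; python3 -c "
import cv2,numpy as np
a=[cv2.imread(f'pics/a_{n}.png') for n in ('scene','side','wrist')]
cv2.imwrite('pics/a_all.png',cv2.resize(np.vstack([np.hstack(a[:2]),np.hstack([a[2],a[2]*0])]),(800,600)))"
```

```text
scene scale 0.63 [209.  264.1] [0.5013 0.0175 0.    ]
scene first_roller_top 0.82 [226.9 252.4] [ 0.5358 -0.0186  0.078 ]
scene last_roller_top 0.84 [184.5 229.5] [0.4704 0.0706 0.078 ]
scene stop_edge 0.81 [169.9 215.2] [0.449  0.0892 0.116 ]
scene bottle 0.56 [286.7 176.8] [0.7642 0.1924 0.    ]
scene brush 0.6 [185.1 229.6] [0.4782 0.1284 0.    ]
scene label_roll 0.88 [305.5 211.1] [0.7621 0.0738 0.    ]
side scale 0.86 [210.8 221.1] [0.5082 0.0235 0.    ]
side stop_edge 0.93 [186.6 154.9] [0.4485 0.0919 0.116 ]
side bottle 0.87 [338.5 182. ] [0.7685 0.1955 0.    ]
side label_roll 0.87 [335.2 216.5] [0.7654 0.0794 0.    ]
TRI scale [ 0.5044  0.0262 -0.0076]
TRI stop_edge [0.4493 0.0885 0.1179]
TRI bottle [ 0.7674  0.1974 -0.0036]
TRI label_roll [0.7638 0.0756 0.0008]
1.2 [0.1505 0.555  0.2313] [0.     0.132  0.9912 0.    ] [-0.9278 -1.0682 -0.2202] 0.08549707851820344
```

View pics/a_all.png

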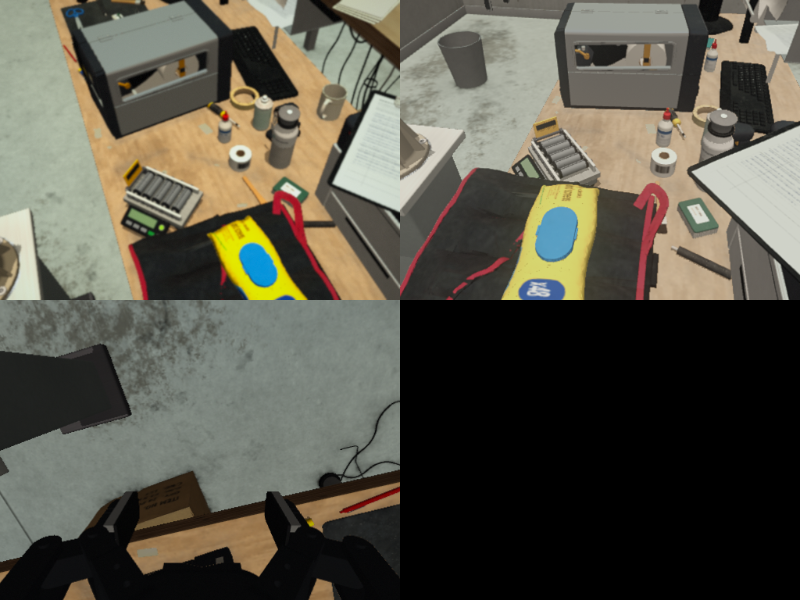

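Run:
```python
from h import *
np.set_printoptions(precision=4,suppress=True)
c=cams.read_camera("scene")
for uv in [(147,177),(290,130),(105,130),(135,384),(272,350)]: print(uv,onz(c,[uv[0],uv[1]],0),onz(c,uv,.2))
print(c['xyz'])
w=cams.read_camera("wrist"); print(np.array(w['mount']),w['fx'],w['k1'],w['cx'],w['cy'])
print(np.array(env.get_state()['joint_pos']))
for n in ("brush",):
  for cam in("scene","side"):
    cams.read_camera(cam)
    for f in (spotter.find_in,spotter.landmark_of):
        print(n,cam,[(round(b['conf'],2),np.round(b['uv'])) for b in f(n,cam)])
```

```text
(147, 177) [0.434  0.3244 0.    ] [0.4263 0.1327 0.2   ]
(290, 130) [0.8416 0.3486 0.    ] [0.7475 0.1518 0.2   ]
(105, 130) [ 0.3673  0.5396 -0.    ] [0.3737 0.3023 0.2   ]
(135, 384) [ 0.2929 -0.1818  0.    ] [ 0.315  -0.2662  0.2   ]
(272, 350) [ 0.5562 -0.2161  0.    ] [ 0.5226 -0.2933  0.2   ]
[ 0.3975 -0.5803  0.944 ]
[[ 0.0006 -0.9471 -0.321   0.0832]
 [ 1.      0.0007 -0.0001 -0.0001]
 [ 0.0003 -0.321   0.9471 -0.1443]
 [ 0.      0.      0.      1.    ]] 282.34664409959146 0.006904369015078721 258.2478127322341 189.51390234204382
[1.1664 0.3132 0.0461 1.3036 0.     1.4312]
brush scene [(0.57, array([326., 244.]))]
brush scene [(0.56, array([329., 252.]))]
brush side [(0.53, array([335., 290.]))]
brush side [(0.68, array([331., 265.]))]
```

Request:
jog_arm(increments=[[[-0.118,-0.13,0,0,0,0,255],[-0.118,-0.13,0,0,0,0,255],[-0.118,-0.13,0,0,0,0,255],[-0.118,-0.13,0,0,0,0,255],[-0.118,-0.13,0,0,0,0,255],[-0.146,-0.112,-0.018,0,0,0,255],[-0.146,-0.112,-0.018,0,0,0,255],[-0.146,-0.112,-0.018,0,0,0,255],[-0.146,-0.112,-0.018,0,0,0,255],[-0.146,-0.112,-0.018,0,0,0,255],[-0.146,-0.112,-0.018,0,0,0,255],[-0.146,-0.112,-0.018,0,0,0,255],[-0.146,-0.112,-0.018,0,0,0,255],[-0.146,-0.112,-0.018,0,0,0,255],[0,0,0,0,0,0.043,255],[0,0,0,0,0,0.043,255],[0,0,0,0,0,0.043,255],[0,0,0,0,0,0.043,255],[0,0,0,0,0,0.043,255],[0,0,0,0,0,0,255]]], force=30)

```text
clock: 3.6
tcp_pos: [0.5014, 0.0303, 0.2718]
orientation: [0.0, 0.453, 0.891, 0.0]
wrist_force: [0.2, 0.0, -0.4]
finger_gap: -0.0
grip_force: 0.0
```

```bash
python3 look.py b | grep -v "bottle\|brush\|label"
```

```text
scene scale 0.85 [208.2 261.3] [0.5019 0.0251 0.    ]
scene first_roller_top 0.57 [230.6 252.2] [ 0.543 -0.021  0.078]
scene last_roller_top 0.9 [184.3 231.1] [0.4689 0.0666 0.078 ]
scene stop_edge 0.79 [169.5 213.5] [0.4494 0.0939 0.116 ]
side scale 0.85 [209.3 220.7] [0.5048 0.0241 0.    ]
side first_roller_top 0.56 [219.6 212.1] [ 0.5447 -0.0254  0.078 ]
side last_roller_top 0.97 [196.3 173.8] [0.4687 0.0798 0.078 ]
side stop_edge 0.71 [185.7 153.6] [0.4453 0.096  0.116 ]
wrist scale 0.96 [257.3 158.8] [0.5055 0.0217 0.    ]
wrist first_roller_top 0.56 [257.9 216.4] [ 0.5413 -0.0256  0.078 ]
wrist last_roller_top 0.68 [253.9 125.3] [0.4686 0.0658 0.078 ]
wrist stop_edge 0.69 [256.2 124.2] [0.4681 0.0717 0.116 ]
TRI scale [0.504  0.0229 0.002 ]
TRI first_roller_top [ 0.5428 -0.0241  0.0786]
TRI last_roller_top [0.4698 0.0665 0.0843]
TRI stop_edge [0.4567 0.0737 0.1366]
4.8 [0.5014 0.0304 0.2718] [0.     0.453  0.8915 0.    ] [ 0.7089  0.1425 -0.0884] 0.0005283315989681488
```

View pics/b_wrist.png

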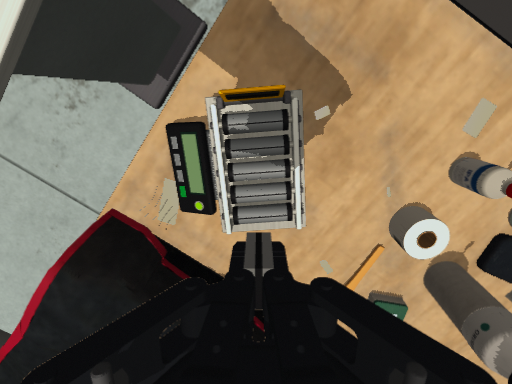

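Run:
```python
from h import *
np.set_printoptions(precision=4,suppress=True)
c=cams.read_camera("wrist")
a=onz(c,(262.5,213),.078);b=onz(c,(255,122),.078)
print(a,b,np.linalg.norm(b-a),(a+b)/2)
L=spotter.cut_out("stop_edge","wrist")
for l in L[:2]:
    ys,xs=np.nonzero(l['region']);print(l['conf'],xs.min(),xs.max(),ys.min(),ys.max())
im=c['pixels'].astype(int);m=(im[...,0]-im[...,2]>90)&(im[...,1]>100);m[:,:200]=0;m[:,320:]=0;m[:70]=0;m[115:]=0
ys,xs=np.nonzero(m);print(xs.min(),xs.max(),ys.min(),ys.max(),len(xs),cv2.fitLine(np.c_[xs,ys].astype(np.float32),2,0,.01,.01).ravel())
e=onz(c,(xs.mean(),ys.mean()),.114);print("stop",e)
u=(b-a)/np.linalg.norm(b-a);ang=np.degrees(np.arctan2(u[1],u[0]));s=env.get_state();X=rot(s['orientation'])[:,0]
print(ang,np.degrees(np.arctan2(X[1],X[0])))
v=np.array([u[1],-u[0],0]);q=e-(a+b)/2;print('stop in scale y,x',q@u,q@v)
```

```text
[ 0.5433 -0.0181  0.078 ] [0.4675 0.0697 0.078 ] 0.1160005757410536 [0.5054 0.0258 0.078 ]
0.59 219 285 84 105
0.46 166 305 85 233
200 285 70 114 448 [  1.      -0.0032 231.9688  85.1719]
stop [0.4261 0.0881 0.114 ]
130.77583425111197 126.12700356768954
stop in scale y,x 0.09902625914721684 -0.01931182331768947
```

Request:
jog_arm(increments=[[[0,0,0,0,0,-0.024,255],[0.074,0,0,0,0,0,255],[0.074,0,0,0,0,0,255],[0.074,-0.004,0,0,0,0,255],[0,0,0.12,0,0,0,255],[0,0,0.12,0,0,0,255],[0,0,0.12,0,0,0,255],[0,0,0.12,0,0,0,255],[0,0,0.12,0,0,0,255],[0,0,0.08,0,0,0,255],[0,0,0,0,0,0,255],[0,0,0,0,0,0,255]]])

```text
clock: 6.1
tcp_pos: [0.464, 0.0727, 0.1023]
orientation: [-0.0, 0.419, 0.908, 0.0]
wrist_force: [0.1, -1.1, 0.9]
finger_gap: -0.0001
grip_force: 0.0
```

Run:
```python
from h import *
np.set_printoptions(precision=4,suppress=True)
s=env.get_state();p=np.array(s['tcp_pos']);u=np.array([-.649,.760,0]);v=np.array([.76,.649,0]);c=np.array([.5048,.025,0])
print(p,rot(s['orientation'])[:,0],(p-c)@u,(p-c)@v,s['wrist_force'])
a=[cv2.cvtColor(cams.read_camera(n)['pixels'],cv2.COLOR_RGB2BGR) for n in ("wrist","side","scene")]
cv2.imwrite('pics/c.png',np.hstack([a[0][:288,100:500],cv2.resize(a[2][170:306,110:300],(400,288))]))
cv2.imwrite('pics/c_side.png',a[1])
```

```text
[0.464  0.0727 0.1023] [-0.6492  0.7606  0.0003] 0.06274623583864171 -3.5299036485190285e-05 [ 0.1348 -1.1086  0.9042]
```

View pics/c.png

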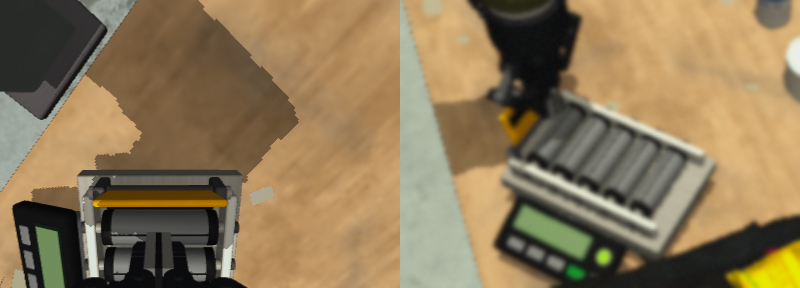

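Request:
jog_arm(increments=[[[0.024,0,0,0,0,0,255],[0.024,0,0,0,0,0,255],[0.024,0,0,0,0,0,255],[0.024,0,0,0,0,0,255],[0.024,0,0.014,0,0,0,255],[0.024,0,0.014,0,0,0,255],[0.016,0,0.022,0,0,0,255],[0.016,0,0.022,0,0,0,255],[0.01,0,0.02,0,0,0,255],[0.01,0,0.02,0,0,0,255],[0,0,0.006,0,0,0,255],[0,0,0,0,0,0,255],[0,0,0,0,0,0,255],[0,0,0,0,0,0,255]]])

```text
clock: 7.65
tcp_pos: [0.433, 0.1092, 0.0724]
orientation: [0.0, 0.419, 0.908, 0.0]
wrist_force: [0.6, 1.4, 0.2]
finger_gap: 0.0
grip_force: 0.0
```

Run:
```python
from h import *
np.set_printoptions(precision=4,suppress=True)
s=env.get_state();p=np.array(s['tcp_pos']);u=np.array([-.649,.760,0]);v=np.array([.76,.649,0]);c=np.array([.5048,.025,0])
print(p,(p-c)@u,(p-c)@v,s['wrist_force'])
a=[cv2.cvtColor(cams.read_camera(n)['pixels'],cv2.COLOR_RGB2BGR) for n in ("wrist","side","scene")]
cv2.imwrite('pics/d.png',np.hstack([a[0][:288,100:500],cv2.resize(a[1][110:254,130:330],(400,288))]))
```

```text
[0.433  0.1092 0.0724] 0.110557190189233 4.677060940664689e-05 [0.5649 1.4249 0.1637]
```

View pics/d.png

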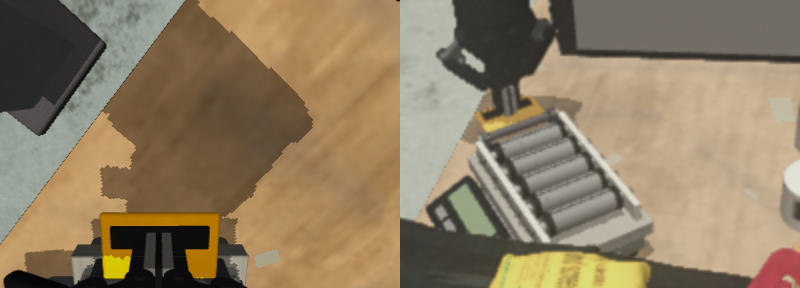

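Request:
jog_arm(increments=[[[0,0,-0.08,0,0,0,255],[0,0,-0.08,0,0,0,255],[-0.152,0,0,0,0,0,255],[-0.152,0,0,0,0,0,255],[-0.152,0,0,0,0,0,255],[-0.152,0,0,0,0,0,255],[-0.152,0,0,0,0,0,255],[0,0,0,0,0,0,255],[0,0,0.055,0,0,0,255],[0,0,0.055,0,0,0,255],[0,0,0,0,0,0,255],[0,0,0,0,0,0,255],[0,0,0,0,0,0,255]]])

```text
clock: 9.1
tcp_pos: [0.5565, -0.0351, 0.0856]
orientation: [0.001, 0.419, 0.908, 0.0]
wrist_force: [0.5, -1.1, -0.6]
finger_gap: -0.0001
grip_force: 0.0
```

Run:
```python
from h import *
np.set_printoptions(precision=4,suppress=True)
s=env.get_state();p=np.array(s['tcp_pos']);u=np.array([-.649,.760,0]);v=np.array([.76,.649,0]);c=np.array([.5048,.025,0])
print(p,(p-c)@u,(p-c)@v,s['wrist_force'])
a=[cv2.cvtColor(cams.read_camera(n)['pixels'],cv2.COLOR_RGB2BGR) for n in ("wrist","side","scene")]
cv2.imwrite('pics/e.png',np.hstack([a[0][:288,100:500],cv2.resize(a[1][110:254,130:330],(400,288))]))
```

```text
[ 0.5565 -0.0351  0.0856] -0.0792419293769647 0.00024371760094891537 [ 0.451  -1.1156 -0.5735]
```

View pics/e.png

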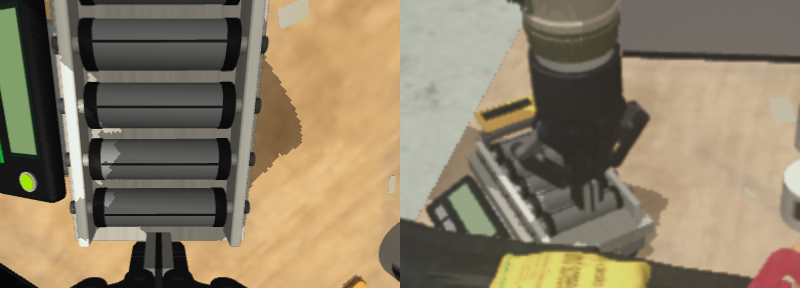

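Request:
jog_arm(increments=[[[0,0,0.019,0,0,0,255],[0,0,0.018,0,0,0,255],[0,0,0,0,0,0,255],[0.024,0,0,0,0,0,255],[0.024,0,0,0,0,0,255],[0.024,0,0,0,0,0,255]]])

```text
clock: 9.85
tcp_pos: [0.5445, -0.0216, 0.0765]
orientation: [0.001, 0.419, 0.908, -0.0]
wrist_force: [-0.7, -0.7, 5.4]
finger_gap: 0.0
grip_force: 2.9
```

Request:
jog_arm(increments=[[[0.03,0,0,0,0,0,255],[0.03,0,0,0,0,0,255],[0.03,0,0,0,0,0,255],[0.03,0,0,0,0,0,255],[0.03,0,0,0,0,0,255],[0.03,0,0,0,0,0,255],[0.03,0,0,0,0,0,255],[0.03,0,0,0,0,0,255],[0.03,0,0,0,0,0,255],[0.03,0,0,0,0,0,255],[0.03,0,0,0,0,0,255],[0.03,0,0,0,0,0,255],[0.03,0,0,0,0,0,255],[0.03,0,0,0,0,0,255],[0.03,0,0,0,0,0,255],[0.03,0,0,0,0,0,255],[0.03,0,0,0,0,0,255],[0.03,0,0,0,0,0,255],[0.03,0,0,0,0,0,255],[0.03,0,0,0,0,0,255]]])

```text
clock: 11.85
tcp_pos: [0.4461, 0.0931, 0.075]
orientation: [-0.001, 0.419, 0.908, -0.0]
wrist_force: [0.1, -0.2, -0.6]
finger_gap: 0.0001
grip_force: 0.0
```

Request:
jog_arm(increments=[[[0,0,-0.08,0,0,0,255],[0,0,-0.16,0,0,0,255],[-0.09,0,-0.18,0,0,0,255],[-0.09,0,-0.18,0,0,0,255],[-0.09,0,-0.12,0,0,0,255],[-0.09,0,0,0,0,0,255],[0,0,0,0,0,0,255],[0,0,0,0,0,0,255]]])

```text
clock: 12.65
tcp_pos: [0.5047, 0.0243, 0.2541]
orientation: [-0.001, 0.419, 0.908, -0.0]
wrist_force: [0.6, 0.0, 0.2]
finger_gap: -0.0
grip_force: 0.0
```

```bash
python3 look.py f | grep "scale\|stop\|^[0-9]"; python3 -c "
import cv2,numpy as np
a=cv2.imread('pics/b_wrist.png');f=cv2.imread('pics/f_wrist.png')
g=lambda i:cv2.resize(i[60:260,150:350],(400,400),interpolation=cv2.INTER_CUBIC)
cv2.imwrite('pics/f.png',np.hstack([g(a),g(f)]))"
```

```text
scene scale 0.87 [210.4 264.7] [0.5037 0.0148 0.    ]
scene stop_edge 0.87 [156.6 223.4] [0.4179 0.0786 0.116 ]
side scale 0.64 [208.5 220.8] [0.5032 0.0236 0.    ]
side stop_edge 0.94 [183.4 163.3] [0.4506 0.0632 0.116 ]
wrist stop_edge 0.73 [260.5  47.1] [0.4269 0.1188 0.116 ]
TRI scale [0.5046 0.0134 0.0069]
TRI stop_edge [0.4219 0.1249 0.0626]
13.85 [0.5054 0.0242 0.255 ] [0.     0.4191 0.9079 0.0001] [ 0.3399  0.1959 -0.0112] -6.1873710014279215e-06
```

View pics/f.png

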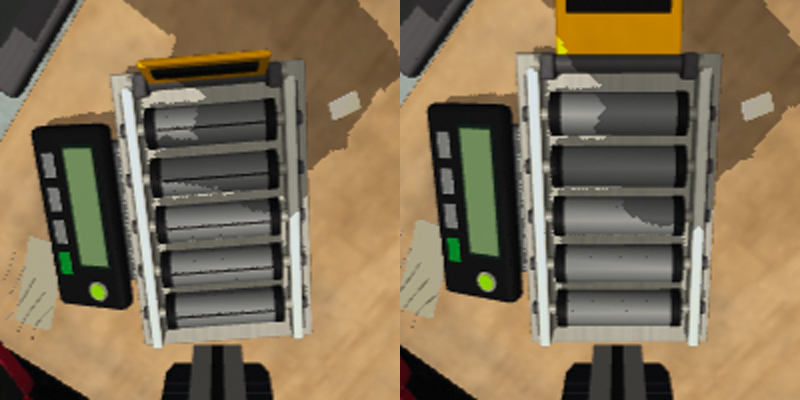

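The picture shows the stop flat off the deck end. The index lines, visible on all five rollers before, have turned out of sight, and the scale has not moved. I am handing the job in.

```bash
python3 -c "
from workcell import ticket
print(ticket.hand_in())"
```

```text
the job is handed in; nothing more can be done
None
```

I handed the job in at about 14 s on the robot's clock: the stop is folded flat, one light stroke (about 5 N where I read it, at the first roller) turned all five rollers, and the scale looked unmoved in the last pictures; the hand-in call returned no verdict.

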